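Load the click-stop tack jig

TASK

Wind the jig's knob anticlockwise to its end stop so the jaw is fully open. Then take the rectangular tube stub (not the square one) from the rack and stand it upright in the jig, squarely between jaw and fixed stop, up against the fixed stop and centred on its width, and let go of it. Then turn the knob exactly four clicks clockwise so the jaw leaves its working gap; leave the square stub and the plate with three tubes where they are.

Things in the scene. Friction and masses are not known exactly. Their poses are not given: they have to be found in the camera images.
- knob (a joint): Turn of the jig's click knob, rad: 0 at the anticlockwise end stop (jaw fully open), growing clockwise seen from above, upper end stop at 2.12. It has a click (detent) every 20 degrees (0.349 rad), the first one at 0, and springs into the nearest click when let go (about 0.1 N m to get from one to the next). Four clicks from the stop is 1.396. Each click moves the jaw 2.5 mm towards the fixed stop. It starts two to four clicks up.
- knob_grip (a point): Point on the knob's upright axis at the height to grip it, 116 mm above the bench. The knob is a black bar 68 mm long and 16 mm wide standing 42 mm high (from 92 to 134 mm above the bench) on a black disc of 68 mm diameter (its top 92 mm above the bench). The y axis runs along the bar towards its end with the white mark, x across the bar; both turn with the knob. It sits on a grey gearbox 80 x 90 mm, top 80 mm above the bench, at one end of the jig.
- jig: Steel tack-weld jig, fixed, base plate 230 (x) x 110 (y) x 10 mm; origin at the centre of its underside. Along its x axis: the knob's axis at x = -65 mm, the jaw, then the place for the stub, then the fixed stop (upright steel plate 80 mm wide, 70 mm high above the base plate, its face at x = +85 mm). The sides (y) are open.
- nest (a point): Where the centre of the rectangular stub must be when seated: 55 mm from the jig's origin along x, 45 mm above the bench; fixed to the jig, same axes (x towards the fixed stop, whose face is 30 mm further). The stub stands on the 10 mm base plate with its 60 mm length along x.
- jaw_face (a point): Centre of the face of the sliding jaw (plate 80 mm wide, 70 mm high, same height as the fixed stop) that looks to the fixed stop. The space between the two is 76 mm with the jaw fully open, 66 mm at four clicks: no room for fingers at the stub's ends.
- stub_mid (a point): Centre of the rectangular steel tube stub, the one to load: 60 (x) x 40 (y) x 70 mm high, standing upright, closed on top by a flat cap with a 16 mm hole; about 0.4 kg (0.3 to 0.55). It stands in one of the two slots of the rack, its 40 mm width between the slot's walls, which are as high as it is: there it can only be gripped by its two ends (60 mm apart).
- square_mid (a point): Centre of the square tube stub, 40 x 40 x 70 mm high, otherwise alike, in the other slot of the rack. It stays there.
- rack: Fixed wooden rack, base plate 110 (x) x 122 (y) x 8 mm, origin at the centre of its underside. Three upright walls 50 mm long in x, 6 mm thick, up to 78 mm above the bench, at y = -52, 0 and 52 mm, make two slots 46 mm wide, open at both x ends and above. The stubs stand on the base plate (centres 43 mm above the bench) in the middle of the slots (y = -26 or +26 mm), their x along the rack's x. At least 150 mm of bare bench lies between rack and jig.
- tubes: Bystander: loose steel plate 140 (x) x 70 (y) x 8 mm with three upright round tubes on it, up to 100 mm above the bench, beyond the gap between rack and jig; origin under the plate's centre.
There are look-alikes about, which are no part of the job. Leave any blue or orange look-alike of the part that bears stub_mid alone.

How it is judged (in metres and radians):
On the way, in this order (a step that is already met when the one before it is completed fails the run):
1. the knob is wound back to its anticlockwise end stop (value of joint knob below 0.1 rad), for 0.2 s.
2. with the jaw fully open, the rectangular stub stands in the jig against the fixed stop, let go (value of joint knob below 0.15 rad and x of stub_mid in the frame of nest between -0.005 and 0.003 m and y of stub_mid in the frame of nest between -0.012 and 0.012 m and z of stub_mid in the frame of nest between -0.004 and 0.004 m and angle between the x axis of stub_mid and the x axis of nest, either way round below 0.12 rad and angle between stub_mid's own z axis and vertical below 0.06 rad and contact force between stub and the fingers below 0.1 N), for 0.2 s.
At the end, for the whole second after the job is handed in: The knob rests at the fourth click from its stop (within 0.13 rad); the rectangular stub stands upright on the jig's base, released and at rest, its end no more than 5 mm from the fixed stop, within 12 mm of the middle across and squared to within 0.12 rad (value of joint knob between 1.26626 and 1.52626 rad and linear speed of stub below 0.01 m/s and x of stub_mid in the frame of nest between -0.005 and 0.003 m and y of stub_mid in the frame of nest between -0.012 and 0.012 m and z of stub_mid in the frame of nest between -0.004 and 0.004 m and angle between the x axis of stub_mid and the x axis of nest, either way round below 0.12 rad and angle between stub_mid's own z axis and vertical below 0.06 rad and contact force between stub and the fingers below 0.1 N); the robot touches nothing.
It fails at once if the square stub is moved more than 25 mm (distance of square_mid from where it was at the start of the episode above 0.025 m).
It fails at once if the plate with tubes is moved more than 25 mm (distance of tubes from where it was at the start of the episode above 0.025 m).
It also fails if it takes over 72 s, if anything falls off the work surface, if the arm or the gripper's body presses on something with over 40 N, if the wrist force passes 120 N, or if a joint passes its speed limit or range.

ROBOT

A 6-joint arm with a two-finger parallel gripper is mounted at the origin on the work surface. World frame = base frame: x ahead of the robot, y to its left, z up, the work surface at z = 0. Lengths are in m, angles in degrees, forces in N, time in s.
With the tool pointing down it reaches from about 0.25 to 0.725 m from the base axis. Payload 9.7 kg.
Tool frame: the origin (TCP) lies midway between the tips of the shut fingers; the grasp point (between the pads) lies 19 mm behind it; z points along the fingers, y is the line along which they close (so a half turn about z gives the same grasp; the last joint's range is limited). The gripper opens to 85 mm and grips with 20 to 120 N. Pads are 22 mm wide; open, the fingers measure 114 mm over their backs; the gripper's body (76 mm by 85 mm) begins 54 mm behind the grasp point. The pads swing forward as they close: fully open they stand 13 mm farther back than shut.
Start: joints at [0, 4.979, 10.078, 95.1, 0, 90], TCP at [0.55, -0, 0.211] pointing down, gripper open.
Joint ranges: [-179.16, 179.16], [-48.56, 103.87], [-65.8, 70.77], [-126.05, 130.52], [-82.76, 87.17], [-180, 180]. Speed limits (degrees/s): [127.2, 127.2, 147.25, 180, 180, 180].

INTERFACE

Orientations are given as [roll, pitch, yaw] about the fixed x, y, z axes, in that order (R = Rz(yaw) Ry(pitch) Rx(roll)).
In Python, from workcell import bot gives the robot as it stands.
- The arm moves only by the shell command python3 -m crank 'ROWS' [FORCE]. ROWS is JSON, a list of rows, each an object with "gripper": the finger opening in mm, from 0 to 85.4; "travel": the shift along the tool's x, y, z in mm, a list of three; "twist": the turn, a rotation vector about the tool's x, y, z in rad, a list of three. In form: [{"gripper": gripper, "travel": [tx, ty, tz], "twist": [rx, ry, rz]}, ...]. A call has 1 to 12 rows; each row shifts and turns the commanded pose from where the row before left it, along the tool's axes as they then stand; what a row does not reach is not made up. A row lasts 1/8 s, in which the tool goes at most 62.5 mm and 10.7 degrees, less where a joint would pass 70% of its speed; a pose out of reach is approached as far as the arm can. A call is refused whole if a number of a shift passes 62.5 or a number of a turn 0.188, either way. A call with a gripper value outside its range is refused whole. The fingers move at their own pace and stop on an object; FORCE is the grip in N (left out, the last holds). Time passes only in rows, so rows that do not move let the fingers close. It gives the time, the measured TCP pose, the force, the opening and the grip force at its end, in the units of the state.
- bot.get_obs(): the state, without advancing time (a new reading comes with each control period).
- bot.camera(name): name is "scene" or "side" or "wrist"; returns the picture (384x512x3 uint8, red, green, blue); there is no depth.
- bot.calibration(name): a dict with "vfov" (degrees; the focal length in pixels is half the picture's height over the tangent of half this angle, whatever the lens; pixels are square), "cx", "cy" (the principal point, pixels), "k1" (the pictures are not rectified: a ray, as slopes to the right and down, at radius r is drawn at 1 + k1 r^2 times it, then the intrinsics apply), "camera_from_world" (4x4, takes a point from world to camera coordinates). Camera axes: x right, y down, z forward; pixel columns grow to the right and rows downward; lengths in m; the calibration is good to about 2 mm. A picture is of the moment at which its call begins: read the wrist's pose just before it. calibration takes no time and is no camera call; for the wrist camera it gives the pose at the moment of the call.
- bot.job_done(): hands the job in; it is judged then, once.
The state is a dict: "time": time; "q": joint angles; "qd": joint speeds; "joint_efforts": joint torques, N m; "ee_pos": TCP position; "tcp_rot": TCP orientation; "wrist_force": force on the tool from outside, world axes, zero at the start; "torque": the same for the moment, N m; "opening": finger opening in m; "grasp_force": force on a finger pad.
Only numpy, scipy, OpenCV 4.12 (cv2) and the standard library are available. Lean on these libraries where they do the work, as an engineer would, in place of code of your own. Each camera call takes 0.05 s, during which the arm holds its last target. There are 200 camera calls.

## Working session

There is one attempt and no reset: what is moved stays moved. The work goes in short steps, Python scripts to look and compute and a shell command to move; the robot and the scene stay as the last step left them, time stands still between calls to the robot, and variables do not carry over. Pictures are saved under pics/ and viewed, at most 10 in all, crops included, and the job is handed in when it is done.

```bash
mkdir -p pics; ls; python3 - <<'E'
from workcell import bot
import cv2,numpy as np
for n in("scene","side"):
    im=bot.camera(n); cv2.imwrite(f"pics/{n}0.png",im[...,::-1])
    c=bot.calibration(n); print(n,{k:(np.round(v,3).tolist()) for k,v in c.items()})
o=bot.get_obs(); print(o)
E
```

```text
pics
scene {'vfov': 50.232, 'cx': 257.782, 'cy': 202.963, 'k1': -0.126, 'camera_from_world': [[-0.082, 0.996, 0.016, 0.12], [0.823, 0.077, -0.563, -0.37], [-0.562, -0.033, -0.826, 1.281], [0.0, 0.0, 0.0, 1.0]]}
side {'vfov': 54.963, 'cx': 259.266, 'cy': 180.96, 'k1': -0.062, 'camera_from_world': [[-0.894, -0.448, 0.024, 0.453], [-0.27, 0.495, -0.826, 0.241], [0.359, -0.745, -0.563, 0.629], [0.0, 0.0, 0.0, 1.0]]}
{'time': 0.1, 'q': array([-2.72647368e-03,  5.00856916e+00,  1.00419069e+01,  9.51012114e+01,
       -6.72608251e-05,  9.00006231e+01]), 'qd': array([ 0.08566038, -0.08272222,  0.11189376,  0.05029408, -0.06776663,
       -0.01865952]), 'joint_efforts': array([ 5.47294949e-04, -5.21561801e+01,  4.65652657e+01,  1.59993977e-02,
       -1.19309320e-06, -5.24902489e-06]), 'ee_pos': array([ 5.49776515e-01, -2.65197976e-05,  2.10574127e-01]), 'tcp_rot': array([-1.79932126e+02,  6.79989476e-05,  8.99966505e+01]), 'wrist_force': array([ 0.45618192,  0.72278578, -0.35830369]), 'torque': array([ 0.02121191, -0.02893566,  0.04297069]), 'grasp_force': 0.0, 'opening': 0.08553703658986206}
```

View pics/scene0.png

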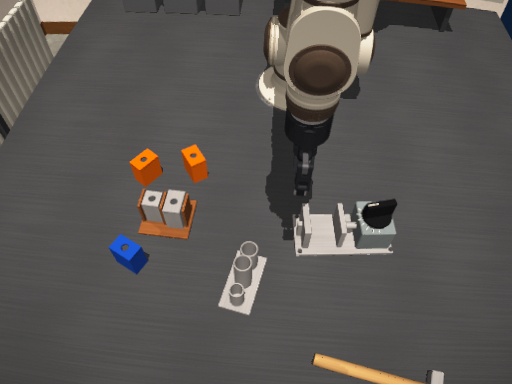

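View pics/side0.png

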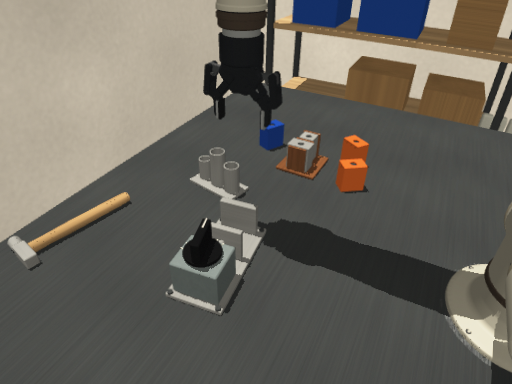

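The scene picture shows the rack at (168,212) holding two grey stubs: the left one at (152,200), the right one at (174,203). The jig is at (343,233), with its knob at (378,212) at the right end and its fixed stop at (305,225). The three-tube plate is at (243,280). The look-alikes are orange blocks at (146,166) and (195,163) and a blue one at (128,253). I'll enlarge the rack and the jig next.

```bash
python3 - <<'E'
import cv2,numpy as np
s=cv2.imread("pics/scene0.png")
a=cv2.resize(s[180:245,130:205],None,fx=8,fy=8,interpolation=cv2.INTER_CUBIC)[:, :600]
b=cv2.resize(s[190:265,285:400],None,fx=6.9,fy=6.9,interpolation=cv2.INTER_CUBIC)
cv2.imwrite("pics/rack.png",a);cv2.imwrite("pics/jig.png",b); print(a.shape,b.shape)
E
```

```text
(520, 600, 3) (518, 794, 3)
```

View pics/rack.png

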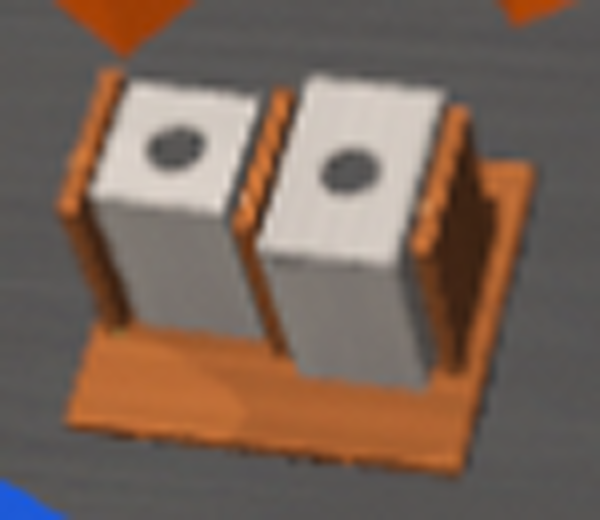

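View pics/jig.png

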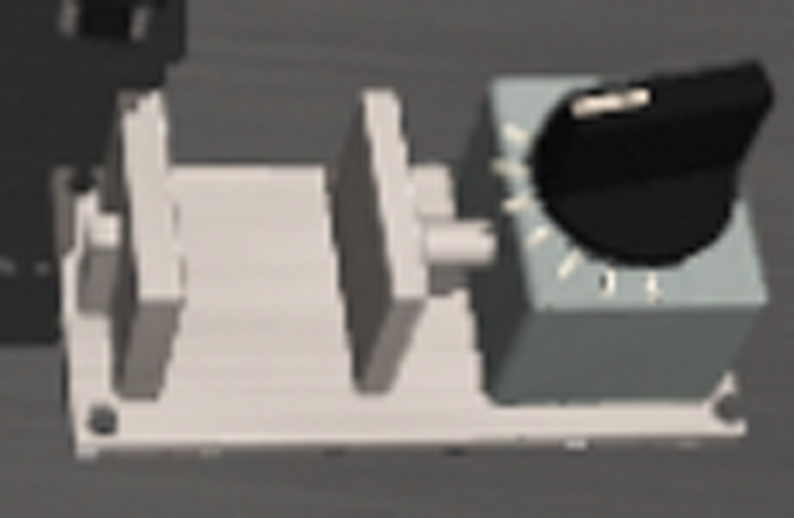

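The rectangular stub is the right-hand one; its cap is clearly longer than the other's, with its hole at scene pixel (173.8,201.5). The square stub is at left, with its hole at (152,198.5). On the jig, the white mark on the knob points left, about 4 clicks up.

```bash
cat > h.py <<'E'
import numpy as np,cv2
from scipy.optimize import least_squares
def ray(c,px):
    f=192/np.tan(np.radians(c['vfov']/2)); d=(np.atleast_2d(px).astype(float)-[c['cx'],c['cy']])/f
    u=d.copy()
    for _ in range(30): u=d/(1+c['k1']*(u**2).sum(1,keepdims=True))
    T=np.array(c['camera_from_world']); R=T[:3,:3]
    return -R.T@T[:3,3], np.c_[u,np.ones(len(u))]@R
def unproj(c,px,z):
    o,d=ray(c,px); z=np.broadcast_to(z,len(d)); return o+d*((z-o[2])/d[:,2])[:,None]
def proj(c,P):
    f=192/np.tan(np.radians(c['vfov']/2)); T=np.array(c['camera_from_world'])
    p=np.atleast_2d(P)@T[:3,:3].T+T[:3,3]; u=p[:,:2]/p[:,2:]
    return u*(1+c['k1']*(u**2).sum(1,keepdims=True))*f+[c['cx'],c['cy']]
def fit(W,M):  # planar pose: world xy of model xy
    def r(p):
        co,s=np.cos(p[2]),np.sin(p[2]); return (M@np.array([[co,s],[-s,co]])+p[:2]-W[:,:2]).ravel()
    best=min((least_squares(r,[*W[:,:2].mean(0),a]) for a in (0,1.57,3.14,-1.57)),key=lambda q:q.cost)
    return best.x, r(best.x).reshape(-1,2)
E
python3 - <<'E'
from workcell import bot
from h import *
np.set_printoptions(precision=4,suppress=True)
c=bot.calibration("scene")
J=lambda a:np.array(a)/6.9+[285,190]-0.4
R=lambda a:np.array(a)/8+[130,180]-0.45
# jig
W=unproj(c,J([(80,446),(745,430),(162,92),(182,298),(365,92),(393,298)]),[.010,.010,.08,.08,.08,.08])
p,r=fit(W[:4],np.array([(.115,.055),(-.115,.055),(.085,-.04),(.085,.04)])); print("jig",p[:2],np.degrees(p[2]),r*1e3)
print("jawedge",W[4:], "stop",W[2:4])
co,s=np.cos(p[2]),np.sin(p[2]);Rj=np.array([[co,-s],[s,co]])
print("knob",p[:2]+Rj@[-.065,0],"nest",p[:2]+Rj@[.055,0])
print("gear top",(unproj(c,J([(535,305),(768,298),(490,78)]),.08)[:,:2]-p[:2])@Rj)
k=unproj(c,J([(575,105),(648,96)]),.134); print("mark jig xy",(k[:,:2]-p[:2])@Rj)
k=unproj(c,J([(650,285),(610,283),(570,265),(538,235),(512,205),(505,165),(515,130)]),.08); print("ticks", np.degrees(np.arctan2(*(((k[:,:2]-p[:2])@Rj-[-.065,0]).T[::-1]))))
W=unproj(c,R([(310,75),(445,92),(398,265),(260,250)]),.078)
p,r=fit(W,np.array([(-.03,-.02),(-.03,.02),(.03,.02),(.03,-.02)]));print("stub",p[:2],np.degrees(p[2]),r*1e3)
print("holes",unproj(c,R([(350,172),(175,148)]),.078))
W=unproj(c,R([(535,165),(463,472),(68,425)]),[.008,.004,.004])
p,r=fit(W,np.array([(-.055,.061),(.055,.061),(.055,-.061)]));print("rack",p[:2],np.degrees(p[2]),r*1e3)
E
```

```text
jig [0.5313 0.1237] -83.68932586800965 [[ 0.3107 -1.9256]
 [-0.1366  0.8215]
 [-0.7627 -0.1439]
 [ 0.5886  1.2481]]
jawedge [[0.4954 0.1025 0.08  ]
 [0.5739 0.1094 0.08  ]] stop [[0.5017 0.035  0.08  ]
 [0.5798 0.0424 0.08  ]]
knob [0.5242 0.1883] nest [0.5374 0.069 ]
gear top [[-0.0264  0.0444]
 [-0.1032  0.0438]
 [-0.0261 -0.043 ]]
mark jig xy [[-0.0335  0.0045]
 [-0.0573  0.0015]]
ticks [ 90.4177  71.0147  50.6091  29.1819   9.9429 -12.0491 -33.0604]
stub [ 0.5226 -0.2712] -2.081922740096363 [[ 0.9257  0.4102]
 [-0.0242 -0.1896]
 [-0.3651 -0.0626]
 [-0.5364 -0.1581]]
holes [[ 0.5238 -0.272   0.078 ]
 [ 0.5202 -0.3242  0.078 ]]
rack [ 0.5208 -0.2977] 357.7822615217745 [[-1.1196  0.4797]
 [ 0.7515  0.1768]
 [ 0.368  -0.6566]]
```

The jig fit agrees to within 2 mm: the gearbox measures 78x88 mm, the ticks are 20° apart with 0 at jig +y, and the mark sits at click 4. The stub and rack fits agree as well. Next I'll move above the knob.

```bash
cat >> h.py <<'E'
from scipy.spatial.transform import Rotation as Ro
def delta(bot,pos,ang):
    "tool-frame shift (mm), then twist z (rad) to bring tool y to world angle ang (deg), tool down"
    o=bot.get_obs(); R=Ro.from_euler('xyz',o['tcp_rot'],degrees=True)
    t=R.inv().apply(np.array(pos)-o['ee_pos'])*1e3
    a=np.radians(ang); y=np.array([np.cos(a),np.sin(a),0]); z=np.array([0,0,-1.]); x=np.cross(y,z)
    w=(R.inv()*Ro.from_matrix(np.c_[x,y,z])).as_rotvec()
    print("travel",t.round(1),"twist",w.round(4),"time",round(o['time'],2))
E
python3 -m crank '[{"gripper":85,"travel":[32,-4,0],"twist":[0,0,-0.047]},{"gripper":85,"travel":[32,-6,0],"twist":[0,0,-0.047]},{"gripper":85,"travel":[32,-6,0],"twist":[0,0,-0.047]},{"gripper":85,"travel":[32,-8,0],"twist":[0,0,-0.047]},{"gripper":85,"travel":[32,-10,0],"twist":[0,0,-0.047]},{"gripper":85,"travel":[25,-10,0],"twist":[0,0,-0.047]},{"gripper":85,"travel":[0,0,0],"twist":[0,0,0]},{"gripper":85,"travel":[0,0,0],"twist":[0,0,0]}]' 40
python3 - <<'E'
from workcell import bot
from h import *
delta(bot,[.5242,.1883,.101],16.3)
c=bot.calibration("wrist"); im=bot.camera("wrist"); 
np.save("pics/c1.npy",c,allow_pickle=True); cv2.imwrite("pics/w1.png",im[...,::-1])
print(proj(c,[[.5242,.1883,.134],[.5374,.069,.08]]))
E
```

```text
time: 1.1
ee_pos: [0.4859, 0.1767, 0.211]
tcp_rot: [-180.0, 0.0, 106.1]
wrist_force: [-0.7, 0.8, -0.3]
opening: 0.0851
grasp_force: 0.0
travel [  0.5  40.  110. ] twist [-0.0002  0.0002 -0.003 ] time 1.1
[[307.96523059 193.13933979]
 [275.39075017 284.63909312]]
```

View pics/w1.png

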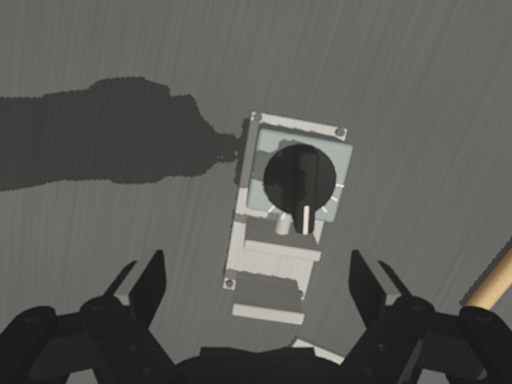

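The wrist view shows the knob bar running from about (307,148) to (306,234), with the white mark at its lower end (306,208–234). The predicted centre (308,193) lies within about 2 px of it.

```bash
python3 - <<'E'
from h import *
c=np.load("pics/c1.npy",allow_pickle=True).item()
im=cv2.imread("pics/w1.png"); hsv=im.max(2).astype(int)
# mark pixels
m=(hsv[200:240,298:316]>150); ys,xs=np.nonzero(m); p=np.c_[xs+298,ys+200]; 
vx=cv2.fitLine(p.astype(np.float32),cv2.DIST_HUBER,0,.01,.01).ravel(); print(len(p),vx,p.min(0),p.max(0))
W=unproj(c,[[vx[2]-vx[0]*12,vx[3]-vx[1]*12],[vx[2]+vx[0]*12,vx[3]+vx[1]*12]],.134); d=W[1]-W[0]
a=np.degrees(np.arctan2(d[1],d[0])); print(W,a)
n=np.array([-d[1],d[0]])/np.hypot(*d[:2]); print("knob axis offset from mark line mm",1e3*n@(np.array([.5242,.1883])-W[0,:2]),n)
E
python3 -c "
import cv2;s=cv2.imread('pics/w1.png')[110:330,215:365];cv2.imwrite('pics/w1c.png',cv2.resize(s,None,fx=2.7,fy=2.7,interpolation=cv2.INTER_CUBIC))"
```

```text
163 [1.1637977e-02 9.9993229e-01 3.0596161e+02 2.2015256e+02] [303 206] [315 238]
[[0.52661808 0.17594084 0.134     ]
 [0.53358105 0.15623648 0.134     ]] -70.53801530331917
knob axis offset from mark line mm 1.8379255118731503 [0.94286276 0.33318135]
```

View pics/w1c.png

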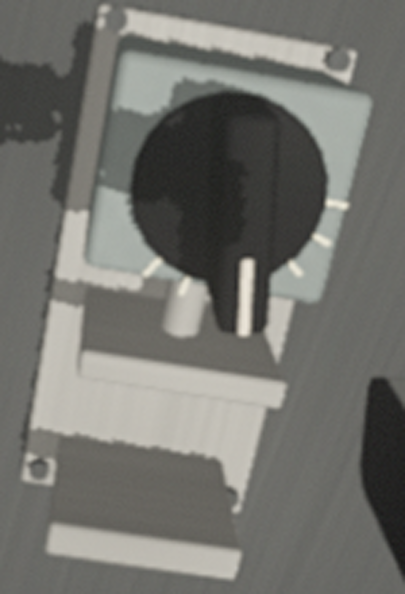

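```bash
python3 - <<'E'
from workcell import bot
from h import *
np.set_printoptions(precision=4,suppress=True)
c=np.load("pics/c1.npy",allow_pickle=True).item()
J=lambda a:np.array(a)/2.7+[215,110]-.3
W=unproj(c,J([(229,190),(50,523),(242,550),(83,376),(284,405),(97,5),(356,50),(25,482),(115,18),(338,60),(38,468),(231,497)]),[.092]+[.08]*4+[.01]*7)
M=np.array([(-.065,0),(.085,-.04),(.085,.04),(0,0),(0,0),(-.115,-.055),(-.115,.055),(.115,-.055)])
i=[0,1,2,5,6,7]
p,r=fit(W[i],M[i]);print(p[:2],np.degrees(p[2]),r*1e3);co,s=np.cos(p[2]),np.sin(p[2]);Rj=np.array([[co,-s],[s,co]])
print("knob",p[:2]+Rj@[-.065,0],"nest",p[:2]+Rj@[.055,0]);print((W[:,:2]-p[:2])@Rj)
d=W[2]-W[1];print(np.degrees(np.arctan2(d[1],d[0])));d=W[4]-W[3];print(np.degrees(np.arctan2(d[1],d[0])))
delta(bot,[.5242,.1883,.101],18)
E
```

```text
[0.5308 0.1224] -83.35773878845342 [[ 0.156  -0.5956]
 [ 0.4748 -0.3489]
 [ 1.3746 -0.061 ]
 [-0.3951  0.7671]
 [-0.0288  0.639 ]
 [-1.5816 -0.4006]]
knob [0.5233 0.1869] nest [0.5371 0.0677]
[[-0.0656 -0.0001]
 [ 0.0846 -0.0404]
 [ 0.0848  0.0386]
 [ 0.0174 -0.0375]
 [ 0.017   0.0404]
 [-0.1142 -0.0547]
 [-0.1144  0.055 ]
 [ 0.1148 -0.0534]
 [-0.1103 -0.0465]
 [-0.109   0.0485]
 [ 0.1059 -0.0482]
 [ 0.1066  0.0479]]
6.510496146065487
6.930607431527156
travel [  0.8  39.9 110. ] twist [-0.0002  0.0002 -0.0332] time 1.15
```

Both views agree to about 1 mm. I'll lower onto the knob and grip it.

```bash
python3 -m crank '[{"gripper":85,"travel":[0,20,10],"twist":[0,0,-0.01]},{"gripper":85,"travel":[0,19,20],"twist":[0,0,0]},{"gripper":85,"travel":[0,0,30],"twist":[0,0,0]},{"gripper":85,"travel":[0,0,30],"twist":[0,0,0]},{"gripper":85,"travel":[0,0,20],"twist":[0,0,0]},{"gripper":30,"travel":[0,0,0],"twist":[0,0,0]},{"gripper":30,"travel":[0,0,0],"twist":[0,0,0]},{"gripper":10,"travel":[0,0,0],"twist":[0,0,0]},{"gripper":10,"travel":[0,0,0],"twist":[0,0,0]},{"gripper":10,"travel":[0,0,0],"twist":[0,0,0]},{"gripper":10,"travel":[0,0,0],"twist":[0,0,0]},{"gripper":10,"travel":[0,0,0],"twist":[0,0,0]}]' 40
python3 -c "
from workcell import bot
from h import *
o=bot.get_obs();print(o['wrist_force'],o['torque'],o['joint_efforts'][5]);delta(bot,[.5236,.1874,.101],16.6)"
```

```text
time: 2.65
ee_pos: [0.5235, 0.1882, 0.1022]
tcp_rot: [179.9, 0.0, 106.7]
wrist_force: [-0.8, -1.3, 5.9]
opening: 0.0149
grasp_force: 40.9
[-0.76233573 -1.26721488  5.88954047] [-0.24016058  0.27988178 -0.02426686] -0.03087939927354455
travel [-0.8 -0.1  1.2] twist [0.0014 0.0002 0.0023] time 2.65
```

The grip is centred, with only 1 N of side force. I'll raise 2 mm and wind it anticlockwise.

```bash
python3 -m crank '[{"gripper":10,"travel":[-0.5,0,-2],"twist":[0,0,-0.1]},{"gripper":10,"travel":[0,0,0],"twist":[0,0,-0.13]},{"gripper":10,"travel":[0,0,0],"twist":[0,0,-0.13]},{"gripper":10,"travel":[0,0,0],"twist":[0,0,-0.13]},{"gripper":10,"travel":[0,0,0],"twist":[0,0,-0.13]},{"gripper":10,"travel":[0,0,0],"twist":[0,0,-0.13]},{"gripper":10,"travel":[0,0,0],"twist":[0,0,-0.13]},{"gripper":10,"travel":[0,0,0],"twist":[0,0,-0.13]},{"gripper":10,"travel":[0,0,0],"twist":[0,0,-0.13]},{"gripper":10,"travel":[0,0,0],"twist":[0,0,-0.13]},{"gripper":10,"travel":[0,0,0],"twist":[0,0,-0.13]},{"gripper":10,"travel":[0,0,0],"twist":[0,0,0]}]' 40
python3 -c "
from workcell import bot
from h import *
o=bot.get_obs();print(o['wrist_force'],o['torque'],o['joint_efforts'][5]);delta(bot,[.5236,.1874,.101],96.6)"
```

```text
time: 4.15
ee_pos: [0.5232, 0.1879, 0.1024]
tcp_rot: [180.0, -0.0, -173.1]
wrist_force: [2.9, 2.8, -8.6]
opening: 0.0147
grasp_force: 40.1
[ 2.938247    2.77107107 -8.59869541] [ 0.6159969  -0.55036945 -0.21573128] -1.3481783866882324
travel [-0.3 -0.6  1.4] twist [ 0.0004 -0.0007  0.005 ] time 4.15
```

```bash
python3 -m crank '[{"gripper":10,"travel":[0,0,0],"twist":[0,0,-0.05]},{"gripper":10,"travel":[0,0,0],"twist":[0,0,0]},{"gripper":10,"travel":[0,0,0],"twist":[0,0,0]}]' 40
python3 -c "
from workcell import bot
from h import *
o=bot.get_obs();print(o['torque'],o['joint_efforts'][5],o['q'])"
python3 -m crank '[{"gripper":85,"travel":[0,0,0],"twist":[0,0,0]},{"gripper":85,"travel":[0,0,0],"twist":[0,0,0]},{"gripper":85,"travel":[0,0,0],"twist":[0,0,0]},{"gripper":85,"travel":[0,0,0],"twist":[0,0,0]},{"gripper":85,"travel":[0,0,-30],"twist":[0,0,0]},{"gripper":85,"travel":[0,0,-40],"twist":[0,0,0]},{"gripper":85,"travel":[0,0,-40],"twist":[0,0,0]},{"gripper":85,"travel":[0,0,0],"twist":[0,0,0]}]' 40
python3 - <<'E'
from workcell import bot
from h import *
cv2.imwrite("pics/s2.png",cv2.resize(bot.camera("side")[200:320,150:290],None,fx=4,fy=4,interpolation=cv2.INTER_CUBIC)[...,::-1])
delta(bot,[.5232,-.2715,.211],-2.1)
c=bot.calibration("scene");print(unproj(c,[[243,280],[225,305],[260,255],[195,175],[128,265]],0))
E
```

```text
time: 4.53
ee_pos: [0.5232, 0.1879, 0.1024]
tcp_rot: [180.0, -0.0, -170.4]
wrist_force: [3.2, 3.9, -11.8]
opening: 0.0147
grasp_force: 49.4
[ 0.89288277 -0.69168378 -1.21451305] -1.1611955612897873 [ 1.97310669e+01  5.02929110e+00 -1.88860333e+00  8.31207220e+01
  3.60415831e-02  1.01386026e+01]
time: 5.52
ee_pos: [0.5244, 0.188, 0.2166]
tcp_rot: [180.0, 0.3, -170.2]
wrist_force: [1.1, -0.5, -0.1]
opening: 0.085
grasp_force: 0.0
travel [  78.9 -452.5    3.1] twist [2.5000e-03 1.5000e-03 1.7785e+00] time 5.58
[[ 6.68132913e-01 -9.81322003e-02  0.00000000e+00]
 [ 7.29800203e-01 -1.30893130e-01  0.00000000e+00]
 [ 6.02517242e-01 -6.53323887e-02  0.00000000e+00]
 [ 3.84662924e-01 -2.54093916e-01  1.11022302e-16]
 [ 6.57140277e-01 -3.64440256e-01  0.00000000e+00]]
```

View pics/s2.png

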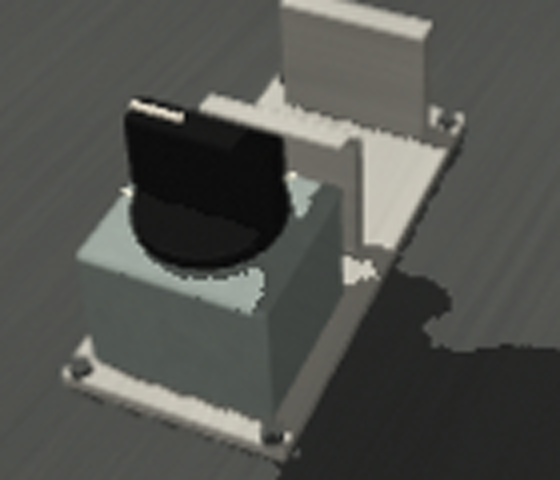

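The white mark now points along jig +y and the bar lies parallel to the jaw, so the knob is at its stop. Next I'll move above the stub.

```bash
python3 -m crank '[{"gripper":85,"travel":[8.8,-30,0],"twist":[0,0,0]},{"gripper":85,"travel":[8.8,-50,0],"twist":[0,0,0]},{"gripper":85,"travel":[8.8,-53,0],"twist":[0,0,0]},{"gripper":85,"travel":[8.8,-53,0],"twist":[0,0,0]},{"gripper":85,"travel":[8.8,-53,0],"twist":[0,0,0]},{"gripper":85,"travel":[8.8,-53,0],"twist":[0,0,0]},{"gripper":85,"travel":[8.8,-53,0],"twist":[0,0,0]},{"gripper":85,"travel":[8.8,-53,0],"twist":[0,0,0]},{"gripper":85,"travel":[8.5,-34,0],"twist":[0,0,0.1]},{"gripper":85,"travel":[0,0,0],"twist":[0,0,0.16]},{"gripper":85,"travel":[0,0,0],"twist":[0,0,0.17]},{"gripper":85,"travel":[0,0,0],"twist":[0,0,0.17]}]'
python3 -m crank '[{"gripper":85,"travel":[0,0,0],"twist":[0,0,0.17]},{"gripper":85,"travel":[0,0,0],"twist":[0,0,0.17]},{"gripper":85,"travel":[0,0,0],"twist":[0,0,0.17]},{"gripper":85,"travel":[0,0,0],"twist":[0,0,0.17]},{"gripper":85,"travel":[0,0,0],"twist":[0,0,0.17]},{"gripper":85,"travel":[0,0,0],"twist":[0,0,0.17]},{"gripper":85,"travel":[0,0,0],"twist":[0,0,0.16]},{"gripper":85,"travel":[0,0,0],"twist":[0,0,0]},{"gripper":85,"travel":[0,0,0],"twist":[0,0,0]}]'
python3 - <<'E'
from workcell import bot
from h import *
delta(bot,[.5232,-.2715,.08],-2.1)
c=bot.calibration("wrist"); im=bot.camera("wrist"); 
np.save("pics/c3.npy",c,allow_pickle=True); cv2.imwrite("pics/w3.png",im[...,::-1])
print(proj(c,[[.5232,-.2715,.078],[.522,-.324,.078]]))
E
```

```text
time: 7.08
ee_pos: [0.5187, -0.2515, 0.2115]
tcp_rot: [180.0, -0.1, 155.1]
wrist_force: [0.6, 0.2, -0.6]
opening: 0.0855
grasp_force: 0.0
time: 8.2
ee_pos: [0.5189, -0.2514, 0.2124]
tcp_rot: [-179.9, -0.0, 88.0]
wrist_force: [0.9, -0.7, -0.3]
opening: 0.0851
grasp_force: 0.0
travel [-20.    5.1 132.4] twist [-0.001  -0.0004  0.002 ] time 8.2
[[261.83389345 195.95062699]
 [262.16211053 244.71735949]]
```

View pics/w3.png

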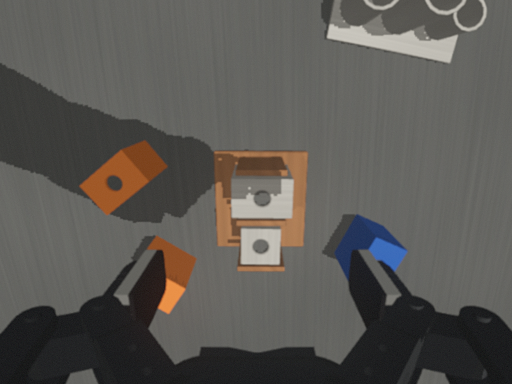

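The rectangular stub's hole is at (262,198), about 2 mm from the prediction, and the fingers have clear room at both its ends. I'll lower and grip.

```bash
python3 -m crank '[{"gripper":85,"travel":[-12,3.4,10],"twist":[0,0,0]},{"gripper":85,"travel":[-9.5,2,27],"twist":[0,0,0]},{"gripper":85,"travel":[0,0,35],"twist":[0,0,0]},{"gripper":85,"travel":[0,0,35],"twist":[0,0,0]},{"gripper":85,"travel":[0,0,30],"twist":[0,0,0]},{"gripper":85,"travel":[0,0,25],"twist":[0,0,0]},{"gripper":85,"travel":[0,0,15],"twist":[0,0,0]},{"gripper":50,"travel":[0,0,0],"twist":[0,0,0]},{"gripper":50,"travel":[0,0,0],"twist":[0,0,0]},{"gripper":50,"travel":[0,0,0],"twist":[0,0,0]},{"gripper":50,"travel":[0,0,0],"twist":[0,0,0]},{"gripper":50,"travel":[0,0,0],"twist":[0,0,0]}]' 40
```

```text
time: 9.75
ee_pos: [0.524, -0.2734, 0.0367]
tcp_rot: [180.0, 0.0, 87.8]
wrist_force: [-0.2, -0.2, 1.3]
opening: 0.059
grasp_force: 45.4
```

Gripped at 59 mm. I'll lift it and carry it to bare bench for the regrip.

```bash
python3 -m crank '[{"gripper":50,"travel":[0,0,-10],"twist":[0,0,0]},{"gripper":50,"travel":[0,0,-25],"twist":[0,0,0]},{"gripper":50,"travel":[0,0,-35],"twist":[0,0,0]},{"gripper":50,"travel":[0,0,-30],"twist":[0,0,0]},{"gripper":50,"travel":[20,-8,0],"twist":[0,0,0]},{"gripper":50,"travel":[39,-15,0],"twist":[0,0,0]},{"gripper":50,"travel":[39,-15,0],"twist":[0,0,0]},{"gripper":50,"travel":[39,-15,0],"twist":[0,0,0]},{"gripper":50,"travel":[19,-7,0],"twist":[0,0,0.1]},{"gripper":50,"travel":[0,0,0],"twist":[0,0,0.15]},{"gripper":50,"travel":[0,0,0],"twist":[0,0,0.16]},{"gripper":50,"travel":[0,0,0],"twist":[0,0,0.16]}]'
python3 -m crank '[{"gripper":50,"travel":[0,0,0],"twist":[0,0,0.16]},{"gripper":50,"travel":[0,0,0],"twist":[0,0,0.16]},{"gripper":50,"travel":[0,0,0],"twist":[0,0,0.16]},{"gripper":50,"travel":[0,0,0],"twist":[0,0,0.16]},{"gripper":50,"travel":[0,0,0],"twist":[0,0,0.15]},{"gripper":50,"travel":[0,0,0],"twist":[0,0,0.06]},{"gripper":50,"travel":[0,0,0],"twist":[0,0,0]},{"gripper":50,"travel":[0,0,0],"twist":[0,0,0]}]'
python3 -c "
from workcell import bot
from h import *
delta(bot,[.47,-.115,.030],-83.4)"
```

```text
time: 11.25
ee_pos: [0.4696, -0.1148, 0.1367]
tcp_rot: [180.0, -0.0, 54.9]
wrist_force: [-0.2, -0.3, -3.6]
opening: 0.0591
grasp_force: 45.0
time: 12.25
ee_pos: [0.4697, -0.115, 0.1364]
tcp_rot: [-180.0, -0.0, 6.5]
wrist_force: [-0.5, 0.0, -2.8]
opening: 0.059
grasp_force: 45.0
travel [3.000e-01 1.000e-01 1.064e+02] twist [-0.     -0.0001 -0.0009] time 12.25
```

```bash
python3 -m crank '[{"gripper":50,"travel":[0,0,30],"twist":[0,0,0]},{"gripper":50,"travel":[0,0,35],"twist":[0,0,0]},{"gripper":50,"travel":[0,0,25],"twist":[0,0,0]},{"gripper":50,"travel":[0,0,11],"twist":[0,0,0]},{"gripper":50,"travel":[0,0,5],"twist":[0,0,0]},{"gripper":50,"travel":[0,0,0],"twist":[0,0,0]}]'
python3 -m crank '[{"gripper":85,"travel":[0,0,0],"twist":[0,0,0]},{"gripper":85,"travel":[0,0,0],"twist":[0,0,0]},{"gripper":85,"travel":[0,0,0],"twist":[0,0,0]},{"gripper":85,"travel":[0,0,-25],"twist":[0,0,0]},{"gripper":85,"travel":[0,0,-35],"twist":[0,0,0]},{"gripper":85,"travel":[0,0,-30],"twist":[0,0,0]},{"gripper":85,"travel":[0,0,0],"twist":[0,0,-0.15]},{"gripper":85,"travel":[0,0,0],"twist":[0,0,-0.16]},{"gripper":85,"travel":[0,0,0],"twist":[0,0,-0.16]},{"gripper":85,"travel":[0,0,0],"twist":[0,0,-0.16]},{"gripper":85,"travel":[0,0,0],"twist":[0,0,-0.16]},{"gripper":85,"travel":[0,0,0],"twist":[0,0,-0.16]}]'
python3 -m crank '[{"gripper":85,"travel":[0,0,0],"twist":[0,0,-0.16]},{"gripper":85,"travel":[0,0,0],"twist":[0,0,-0.16]},{"gripper":85,"travel":[0,0,0],"twist":[0,0,-0.16]},{"gripper":85,"travel":[0,0,0],"twist":[0,0,-0.14]},{"gripper":85,"travel":[0,0,0],"twist":[0,0,0]},{"gripper":85,"travel":[0,0,0],"twist":[0,0,0]}]'
python3 - <<'E'
from workcell import bot
from h import *
delta(bot,[.47,-.115,.037],6.6)
c=bot.calibration("scene"); im=bot.camera("scene"); 
cv2.imwrite("pics/s4.png",im[...,::-1])
print(proj(c,[[.47,-.115,.07]]))
E
```

```text
time: 13.0
ee_pos: [0.47, -0.1151, 0.0308]
tcp_rot: [180.0, -0.0, 6.5]
wrist_force: [0.7, 0.2, -4.2]
opening: 0.0593
grasp_force: 44.9
time: 14.5
ee_pos: [0.4698, -0.115, 0.1204]
tcp_rot: [180.0, -0.0, 61.2]
wrist_force: [-0.3, -0.5, -0.1]
opening: 0.0847
grasp_force: 0.0
time: 15.25
ee_pos: [0.4698, -0.115, 0.1203]
tcp_rot: [180.0, 0.0, 96.2]
wrist_force: [-0.7, -0.7, 0.5]
opening: 0.0849
grasp_force: 0.0
travel [ 0.   0.2 83.3] twist [ 0.0002  0.0001 -0.0063] time 15.25
[[244.02101139 189.33846915]]
```

```bash
python3 -m crank '[{"gripper":85,"travel":[0,0,25],"twist":[0,0,-0.006]},{"gripper":85,"travel":[0,0,33],"twist":[0,0,0]},{"gripper":85,"travel":[0,0,25],"twist":[0,0,0]},{"gripper":30,"travel":[0,0,0],"twist":[0,0,0]},{"gripper":30,"travel":[0,0,0],"twist":[0,0,0]},{"gripper":30,"travel":[0,0,0],"twist":[0,0,0]},{"gripper":30,"travel":[0,0,0],"twist":[0,0,0]},{"gripper":30,"travel":[0,0,0],"twist":[0,0,0]},{"gripper":30,"travel":[0,0,0],"twist":[0,0,0]}]' 40
python3 -m crank '[{"gripper":30,"travel":[0,0,-15],"twist":[0,0,0]},{"gripper":30,"travel":[0,0,-40],"twist":[0,0,0]},{"gripper":30,"travel":[0,0,-50],"twist":[0,0,0]},{"gripper":30,"travel":[0,0,0],"twist":[0,0,0]}]'
python3 -c "
from workcell import bot
from h import *
delta(bot,[.5372-.0004,.068+.003,.142],6.6)"
```

```text
time: 16.42
ee_pos: [0.4706, -0.1152, 0.0388]
tcp_rot: [179.9, 0.1, 96.7]
wrist_force: [-0.4, 0.3, 6.7]
opening: 0.0388
grasp_force: 40.7
time: 16.92
ee_pos: [0.4714, -0.1154, 0.1467]
tcp_rot: [179.7, 0.1, 96.8]
wrist_force: [0.1, 0.3, -4.4]
opening: 0.0388
grasp_force: 42.0
travel [177.5  86.8   4.8] twist [0.0061 0.0023 0.0027] time 16.93
```

```bash
python3 -m crank '[{"gripper":30,"travel":[20,10,0],"twist":[0,0,0]},{"gripper":30,"travel":[36,18,0],"twist":[0,0,0]},{"gripper":30,"travel":[36,18,0],"twist":[0,0,0]},{"gripper":30,"travel":[36,18,0],"twist":[0,0,0]},{"gripper":30,"travel":[36,16,0],"twist":[0,0,0]},{"gripper":30,"travel":[14.5,6.8,0],"twist":[0,0,0]},{"gripper":30,"travel":[0,0,0],"twist":[0,0,0]},{"gripper":30,"travel":[0,0,0],"twist":[0,0,0]}]'
python3 - <<'E'
from workcell import bot
from h import *
delta(bot,[.5368,.0715,.050],6.6)
out=[]
for n,(a,b,w,h) in dict(scene=(180,270,280,370),side=(150,310,180,290)).items():
    im=bot.camera(n);cv2.imwrite(f"pics/{n}5.png",im[...,::-1]); out.append(cv2.resize(im[a:b,w:h] if n=='scene' else im[150:300,175:285],(396,540) if n!='scene' else (396,396),interpolation=cv2.INTER_CUBIC))
out[0]=cv2.copyMakeBorder(out[0],0,144,0,0,cv2.BORDER_CONSTANT)
cv2.imwrite("pics/j5.png",np.hstack(out)[...,::-1])
E
```

```text
time: 17.92
ee_pos: [0.5345, 0.0716, 0.1419]
tcp_rot: [-179.9, 0.0, 96.7]
wrist_force: [0.3, 0.3, -3.1]
opening: 0.0387
grasp_force: 42.0
travel [-0.4  2.4 91.9] twist [-0.0009  0.0004  0.0022] time 17.93
```

View pics/j5.png

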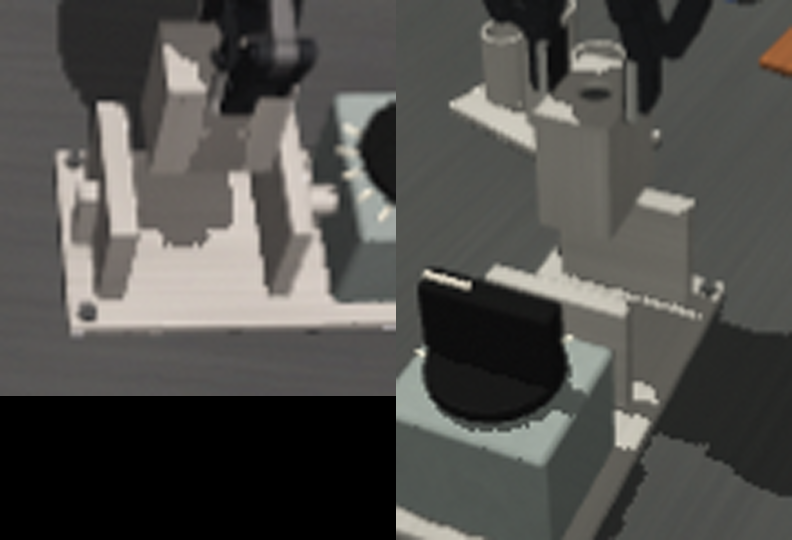

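The stub hangs upright above the gap between jaw and stop; the scene view shows it about 4 mm off the stop side. I'll lower it.

```bash
python3 -m crank '[{"gripper":30,"travel":[0.4,2.4,15],"twist":[0,0,0]},{"gripper":30,"travel":[0,0,20],"twist":[0,0,0]},{"gripper":30,"travel":[0,0,20],"twist":[0,0,0]},{"gripper":30,"travel":[0,0,20],"twist":[0,0,0]},{"gripper":30,"travel":[0,0,12],"twist":[0,0,0]},{"gripper":30,"travel":[0,0,3],"twist":[0,0,0]},{"gripper":30,"travel":[0,0,1.5],"twist":[0,0,0]},{"gripper":30,"travel":[0,0,0],"twist":[0,0,0]}]'
```

```text
time: 19.02
ee_pos: [0.5376, 0.0732, 0.0513]
tcp_rot: [179.9, 0.0, 96.8]
wrist_force: [-0.2, -0.1, -4.1]
opening: 0.0388
grasp_force: 41.9
```

```bash
python3 -m crank '[{"gripper":30,"travel":[0,0,1],"twist":[0,0,0]},{"gripper":30,"travel":[-1.5,0,0],"twist":[0,0,0]},{"gripper":30,"travel":[-1.5,0,0],"twist":[0,0,0]},{"gripper":30,"travel":[0,0,0],"twist":[0,0,0]}]'
python3 -m crank '[{"gripper":30,"travel":[-1,0,0],"twist":[0,0,0]},{"gripper":30,"travel":[0,0,0],"twist":[0,0,0]},{"gripper":30,"travel":[0,0,0],"twist":[0,0,0]}]'
```

```text
time: 19.52
ee_pos: [0.5376, 0.07, 0.0497]
tcp_rot: [180.0, 0.0, 96.8]
wrist_force: [-0.4, -0.1, -4.6]
opening: 0.0388
grasp_force: 41.9
time: 19.9
ee_pos: [0.5377, 0.0692, 0.0497]
tcp_rot: [180.0, -0.0, 96.8]
wrist_force: [-0.3, -0.4, -3.4]
opening: 0.0389
grasp_force: 41.9
```

```bash
python3 -m crank '[{"gripper":30,"travel":[-1,0,0],"twist":[0,0,0]},{"gripper":30,"travel":[0,0,0],"twist":[0,0,0]},{"gripper":30,"travel":[0,0,0],"twist":[0,0,0]}]'
python3 -m crank '[{"gripper":30,"travel":[-1,0,0],"twist":[0,0,0]},{"gripper":30,"travel":[0,0,0],"twist":[0,0,0]},{"gripper":30,"travel":[0,0,0],"twist":[0,0,0]}]'
```

```text
time: 20.27
ee_pos: [0.5378, 0.0688, 0.0497]
tcp_rot: [180.0, -0.1, 96.8]
wrist_force: [-0.3, 5.8, -3.0]
opening: 0.0385
grasp_force: 42.0
time: 20.65
ee_pos: [0.5378, 0.0688, 0.0498]
tcp_rot: [180.0, -0.2, 96.8]
wrist_force: [-0.7, 10.3, -2.5]
opening: 0.0389
grasp_force: 42.0
```

Contact with the fixed stop at y = 0.0688. I'll ease off slightly and set it down.

```bash
python3 -m crank '[{"gripper":30,"travel":[1.3,0,1],"twist":[0,0,0]},{"gripper":30,"travel":[0,0,0.7],"twist":[0,0,0]},{"gripper":30,"travel":[0,0,0],"twist":[0,0,0]},{"gripper":30,"travel":[0,0,0],"twist":[0,0,0]}]'
```

```text
time: 21.15
ee_pos: [0.538, 0.0688, 0.0488]
tcp_rot: [179.9, -0.0, 96.8]
wrist_force: [-2.1, 5.0, 4.8]
opening: 0.0387
grasp_force: 42.8
```

On the base and against the stop. Releasing and rising.

```bash
python3 -m crank '[{"gripper":50,"travel":[0,0,0],"twist":[0,0,0]},{"gripper":60,"travel":[0,0,0],"twist":[0,0,0]},{"gripper":70,"travel":[0,0,0],"twist":[0,0,0]},{"gripper":70,"travel":[0,0,0],"twist":[0,0,0]},{"gripper":70,"travel":[0,0,0],"twist":[0,0,0]},{"gripper":70,"travel":[0,0,-25],"twist":[0,0,0]},{"gripper":70,"travel":[0,0,-40],"twist":[0,0,0]},{"gripper":70,"travel":[0,0,-45],"twist":[0,0,0]},{"gripper":85,"travel":[0,0,-45],"twist":[0,0,0]},{"gripper":85,"travel":[0,0,0],"twist":[0,0,0]},{"gripper":85,"travel":[0,0,0],"twist":[0,0,0]}]'
python3 - <<'E'
from workcell import bot
from h import *
delta(bot,[.5236,.1874,.104],96.6)
a=cv2.resize(bot.camera("scene")[190:265,285:385],(520,390),interpolation=cv2.INTER_CUBIC)
b=cv2.resize(bot.camera("side")[190:310,165:275],(275,300),interpolation=cv2.INTER_CUBIC)
b=cv2.copyMakeBorder(b,0,90,0,0,cv2.BORDER_CONSTANT)
cv2.imwrite("pics/j6.png",np.hstack([a,b])[...,::-1])
E
```

```text
time: 22.52
ee_pos: [0.5378, 0.0685, 0.2024]
tcp_rot: [-180.0, 0.0, 96.8]
wrist_force: [-0.3, -0.5, 0.0]
opening: 0.0852
grasp_force: 0.0
travel [119.8  -0.   98.4] twist [-3.000e-04 -3.000e-04 -1.568e+00] time 22.52
```

View pics/j6.png

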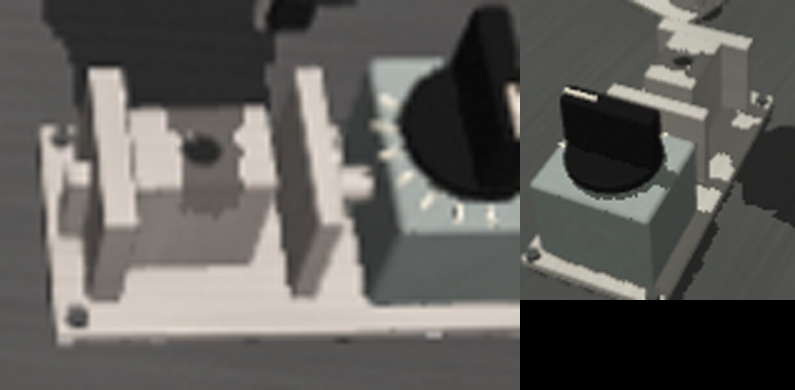

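The stub stands upright with its end flush to the fixed stop and its hole at crop (203,150). I'll check that numerically and then return to the knob.

```bash
python3 -c "
from workcell import bot
from h import *
c=bot.calibration('scene');print(unproj(c,[[285+203/5.2-.4,190+150/5.2-.4]],.08),'want .537 .068')"
python3 -m crank '[{"gripper":85,"travel":[25,0,0],"twist":[0,0,0]},{"gripper":85,"travel":[35,0,0],"twist":[0,0,0]},{"gripper":85,"travel":[35,0,0],"twist":[0,0,0]},{"gripper":85,"travel":[24.8,0,0],"twist":[0,0,-0.1]},{"gripper":85,"travel":[0,0,0],"twist":[0,0,-0.16]},{"gripper":85,"travel":[0,0,0],"twist":[0,0,-0.16]},{"gripper":85,"travel":[0,0,0],"twist":[0,0,-0.16]},{"gripper":85,"travel":[0,0,0],"twist":[0,0,-0.16]},{"gripper":85,"travel":[0,0,0],"twist":[0,0,-0.16]},{"gripper":85,"travel":[0,0,0],"twist":[0,0,-0.16]},{"gripper":85,"travel":[0,0,0],"twist":[0,0,-0.16]},{"gripper":85,"travel":[0,0,0],"twist":[0,0,-0.16]}]'
python3 -m crank '[{"gripper":85,"travel":[0,0,0],"twist":[0,0,-0.14]},{"gripper":85,"travel":[0,0,0],"twist":[0,0,-0.05]},{"gripper":85,"travel":[0,0,0],"twist":[0,0,0]},{"gripper":85,"travel":[0,0,0],"twist":[0,0,0]}]'
python3 -c "
from workcell import bot
from h import *
delta(bot,[.5235,.1878,.104],96.6)"
```

```text
[[0.54035861 0.07026045 0.08      ]] want .537 .068
time: 24.12
ee_pos: [0.5232, 0.1873, 0.2016]
tcp_rot: [-180.0, -0.1, 176.1]
wrist_force: [0.8, -0.3, -0.5]
opening: 0.0848
grasp_force: 0.0
time: 24.62
ee_pos: [0.5235, 0.1874, 0.2023]
tcp_rot: [-180.0, -0.1, -173.4]
wrist_force: [0.5, -0.1, 0.4]
opening: 0.085
grasp_force: 0.0
travel [-0.2  0.5 98.3] twist [-0.0003 -0.001   0.0008] time 24.62
```

```bash
python3 -m crank '[{"gripper":85,"travel":[0,0.5,20],"twist":[0,0,0]},{"gripper":85,"travel":[0,0,35],"twist":[0,0,0]},{"gripper":85,"travel":[0,0,30],"twist":[0,0,0]},{"gripper":85,"travel":[0,0,13],"twist":[0,0,0]},{"gripper":30,"travel":[0,0,0],"twist":[0,0,0]},{"gripper":30,"travel":[0,0,0],"twist":[0,0,0]},{"gripper":10,"travel":[0,0,0],"twist":[0,0,0]},{"gripper":10,"travel":[0,0,0],"twist":[0,0,0]},{"gripper":10,"travel":[0,0,0],"twist":[0,0,0]},{"gripper":10,"travel":[0,0,0],"twist":[0,0,0]},{"gripper":10,"travel":[0,0,0],"twist":[0,0,0]}]' 40
python3 -c "
from workcell import bot
from h import *
o=bot.get_obs();print(o['wrist_force'],o['torque']);delta(bot,[.5235,.1878,.104],16.6)"
```

```text
time: 26.0
ee_pos: [0.524, 0.1881, 0.1059]
tcp_rot: [180.0, 0.1, -173.3]
wrist_force: [-1.5, -0.8, 6.0]
opening: 0.0149
grasp_force: 40.1
[-1.50820194 -0.75997032  5.95004292] [-0.0685666   0.107829   -0.07492344]
travel [ 0.6 -0.2  1.9] twist [1.300e-03 1.000e-03 1.398e+00] time 26.0
```

```bash
python3 -m crank '[{"gripper":10,"travel":[0,0,0],"twist":[0,0,0.127]},{"gripper":10,"travel":[0,0,0],"twist":[0,0,0.127]},{"gripper":10,"travel":[0,0,0],"twist":[0,0,0.127]},{"gripper":10,"travel":[0,0,0],"twist":[0,0,0.127]},{"gripper":10,"travel":[0,0,0],"twist":[0,0,0.127]},{"gripper":10,"travel":[0,0,0],"twist":[0,0,0.127]},{"gripper":10,"travel":[0,0,0],"twist":[0,0,0.127]},{"gripper":10,"travel":[0,0,0],"twist":[0,0,0.127]},{"gripper":10,"travel":[0,0,0],"twist":[0,0,0.127]},{"gripper":10,"travel":[0,0,0],"twist":[0,0,0.127]},{"gripper":10,"travel":[0,0,0],"twist":[0,0,0.13]},{"gripper":10,"travel":[0,0,0],"twist":[0,0,0]}]'
python3 -c "
from workcell import bot
from h import *
o=bot.get_obs();print(o['wrist_force'],o['torque']);delta(bot,[.5235,.1878,.104],16.6)"
```

```text
time: 27.5
ee_pos: [0.5237, 0.1876, 0.1059]
tcp_rot: [180.0, 0.0, 106.4]
wrist_force: [-2.5, -3.2, 6.3]
opening: 0.0146
grasp_force: 40.2
[-2.53215211 -3.15131761  6.30387584] [-0.6435563   0.42850152 -0.03017724]
travel [ 0.3 -0.1  1.9] twist [ 0.0007  0.0007 -0.0038] time 27.5
```

Turned 80.3° with low torque. I'll release and rise, then check the knob angle with the same mark fit as at the start, since it began at the same click.

```bash
python3 -m crank '[{"gripper":40,"travel":[0,0,0],"twist":[0,0,0]},{"gripper":85,"travel":[0,0,0],"twist":[0,0,0]},{"gripper":85,"travel":[0,0,0],"twist":[0,0,0]},{"gripper":85,"travel":[0,0,0],"twist":[0,0,0]},{"gripper":85,"travel":[0,0,-25],"twist":[0,0,0]},{"gripper":85,"travel":[0,0,-40],"twist":[0,0,0]},{"gripper":85,"travel":[0,-20,-40],"twist":[0,0,0]},{"gripper":85,"travel":[0,-20,0],"twist":[0,0,0]},{"gripper":85,"travel":[0,0,0],"twist":[0,0,0]},{"gripper":85,"travel":[0,0,0],"twist":[0,0,0]}]'
python3 - <<'E'
from workcell import bot
from h import *
np.set_printoptions(precision=4,suppress=True)
c=bot.calibration("wrist"); im=bot.camera("wrist")[...,::-1]; cv2.imwrite("pics/w7.png",im)
a=np.radians(-72.5); u=np.array([np.cos(a),np.sin(a)])
q=proj(c,[[*(np.array([.5236,.1874])+u*.022),.134]])[0]; x0,y0=int(q[0])-14,int(q[1])-20; print(q)
m=im[y0:y0+40,x0:x0+28].max(2)>150; n,l,s,_=cv2.connectedComponentsWithStats(m.astype(np.uint8)); print(s)
for i in range(1,n):
    if s[i,4]<25: continue
    ys,xs=np.nonzero(l==i); v=cv2.fitLine(np.c_[xs+x0,ys+y0].astype(np.float32),cv2.DIST_HUBER,0,.01,.01).ravel()
    W=unproj(c,[v[2:]-v[:2]*12,v[2:]+v[:2]*12],.134); d=W[1]-W[0]; print(W[:,:2],np.degrees(np.arctan2(d[1],d[0])))
# compare jig area with start picture (scene)
s0=cv2.imread("pics/scene0.png"); s1=bot.camera("scene")[...,::-1]; cv2.imwrite("pics/scene7.png",s1)
d=cv2.absdiff(s0,s1).max(2)>40
print("knob diff",d[195:235,360:400].sum(),"square",d[190:225,138:162].sum(),"tubes",d[240:312,218:268].sum())
E
```

```text
time: 28.75
ee_pos: [0.4855, 0.1767, 0.2095]
tcp_rot: [-180.0, 0.0, 106.5]
wrist_force: [0.3, -0.5, 0.1]
opening: 0.0851
grasp_force: 0.0
[306.8613 221.073 ]
[[  0   0  28  40 851]
 [ 12   6   6  29 134]
 [ 22  10   6  30 133]
 [  0  19   1   2   2]]
[[0.5326 0.1563]
 [0.5269 0.1763]] 106.03992644498256
[[0.5432 0.1539]
 [0.5369 0.174 ]] 107.2758020053738
knob diff 76 square 0 tubes 0
```

The mark now lies at −74.0° against −73.4° expected for click 4, and the picture around the knob, square stub and tubes matches the start. Handing in.

```bash
python3 -c "
from workcell import bot
print(bot.job_done())"
```

```text
the job is handed in; nothing more can be done
None
```

I handed the job in after about 29 s on the robot's clock, with no verdict returned: the knob was wound to its stop, the rectangular stub stood against the fixed stop and let go, and the knob then turned four clicks clockwise (mark within about 1° of click 4); the camera shows no change at the square stub or the plate with tubes.

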